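Stack the repair kit: bit case, cell rest and cells in the tray, tape in its dish

TASK

Put the repair kit together: lay the bit case flat in the rectangular tray, then set the ribbed cell rest squarely on top of it with their long sides the same way, then lay the long cell between the rest's long ribs and the short cell between its short ribs, each about midway along its ribs and lying still. At any point along the way, set the small tape roll flat in the round dish.

Things in the scene. Friction and masses are not known exactly. Their poses are not given: they have to be found in the camera images.
- kit_tray: fixed shallow grey rectangular tray, 87 (x) x 116 (y) x 9 mm high; floor 3 mm thick, walls 5 mm thick, so the inside is 77 x 106 mm; origin at the centre of its underside, z up, y along its long side
- tape_dish: fixed shallow round grey dish, 80 mm across, rim 7 mm high; floor 3 mm thick, rim 3.5 mm thick, inside 73 mm across; origin at the centre of its underside, z up
- bit_case: loose closed beige case of driver bits with flat top, 57 (x) x 86 (y) x 28 mm high, 50 to 100 g; origin at the centre of its underside, z up, y along its long side
- cell_rest: loose black block, 84 (x) x 56 (y) x 12 mm, with grey half-round ribs along y standing 3 mm above its top: two long (52 mm) astride x = +22 mm, two short (30 mm) astride x = -22 mm; a cell lies between a pair, the long one's axis then 21.4 mm, the short one's 20.5 mm above the origin; origin: centre of its underside, z up; 80 g; grip its y faces (56 mm)
- long_cell: loose round grey cell, 18 mm in diameter, 65 mm long, 45 g, lying on its side and free to roll; origin at its centre (9 mm above what it lies on when on a flat surface), y along its axis; its x and z turn as it rolls
- short_cell: loose round grey cell, 16 mm in diameter, 34 mm long, 20 g, lying on its side and free to roll; origin at its centre (8 mm above what it lies on when on a flat surface), y along its axis; its x and z turn as it rolls
- tape_roll: loose small roll of black tape lying flat, 52 mm across, 19 mm high, 50 g (its hole cannot be entered; take it round the outside); origin at the centre of its underside, z up
Mind the look-alikes: they are no part of the job. Several things look just like the tape_roll: the one meant starts farthest from the robot's base.

How it is judged:
By the outcome, as a careful person would: the job done as asked, in the order asked, and still so for the second after the job is handed in, with the robot touching nothing.
It also fails if it takes over 120 s, if anything falls off the work surface, if the arm or the gripper's body presses on something with over 40 N, if the wrist force passes 120 N, or if a joint passes its speed limit or range.

ROBOT

A 7-joint arm with a two-finger parallel gripper is mounted at the origin on a cart in front of the work surface, level with it; the furniture and walls round the work are solid. World frame = base frame: x ahead of the robot, y to its left, z up, the work surface at z = 0. Lengths are in m, angles in rad, forces in N, time in s.
With the tool pointing down it reaches from about 0.4 to 0.85 m from the base axis. Payload 4.4 kg.
Tool frame: the origin (TCP) lies on the centre line of the jaws, within the pads' length; the fingertips stand 19 mm ahead of it and the grasp point (between the pads) is the TCP; z points along the fingers, y is the line along which they close (so a half turn about z gives the same grasp; the last joint's range is limited). The gripper opens to 94 mm and grips with 3 to 60 N. Pads are 16 mm wide; open, the fingers measure 119 mm over their backs; the gripper's body (75 mm by 177 mm) begins 78 mm behind the grasp point.
Start: joints at [1.048, 0.628, 0.038, 1.517, -0.027, 0.996, -0.02], TCP at [0.287, -0.583, 0.224] pointing down, gripper open.
Joint ranges: [-3.06, 3.06], [-0.37, 2.12], [-1.25, 1.32], [0.18, 2.47], [-1.1, 4.24], [0.23, 1.98], [-2.94, 2.94]. Speed limits (rad/s): [2.57, 2.57, 3.14, 3.14, 3.14, 3.14, 3.14].

INTERFACE

Orientations are given as a unit quaternion [x, y, z, w].
In Python, from workcell import r gives the robot as it stands. The module is installed in compiled form; this text tells all that it offers. Calls block until the motion is done:
- r.move_pose(position, orientation): joint-space move of the TCP to a pose.
- r.move_l(position, max_speed=0.15, ori=None, guard=None): straight line of the TCP; ori=None keeps the orientation; max_speed is the mean speed in m/s. With guard (N) it stops when the force on the tool has changed by that much, and returns True; else False.
- r.goto_joints(angles): joint-space move.
- r.open() and r.close_gripper(force=None): open the fingers fully, or close them until they stop; force is the grip in N (None keeps the last).
- r.hold(seconds).
- r.ik(position, orientation): joint angles nearest the present ones, or None.
- r.read_state(): the state.
- r.snapshot(name): name is "side" or "top" or "wrist"; returns a dict with "img" (480x640x3 uint8, red, green, blue), "depth" (480x640 float32, m along the optical axis (not along the pixel's ray), 0 where there is no reading), "mtx" (3x3 intrinsics, pixels), "extrinsics" (4x4, takes a point from world to camera coordinates). Camera axes: x right, y down, z forward; pixel columns grow to the right and rows downward; lengths in m; the calibration is good to about 2 mm. A picture is of the moment at which its call begins.
A pose or a line that the arm cannot do raises r.IKError and nothing moves.
- r.hand_in(): hands the job in; it is judged then, once.
The state is a dict: "time_s": time; "joints": joint angles; "joint_vel": joint speeds; "effort": joint torques, N m; "tool_pos": TCP position; "tcp_rot": TCP orientation; "contact_force": force on the tool from outside, world axes, zero at the start; "ft_torque": the same for the moment, N m; "finger_gap": finger opening in m; "finger_force": force on a finger pad.
Only numpy, scipy, OpenCV 4.12 (cv2) and the standard library are available. Lean on these libraries where they do the work, as an engineer would, in place of code of your own. Each camera call takes 0.05 s, during which the arm holds its last target. There are 200 camera calls.

## Working session

There is one attempt and no reset: what is moved stays moved. The work goes in short steps, each a Python script; the robot and the scene stay as the last script left them, time stands still between calls to the robot, and variables do not carry over. Pictures are saved under pics/ and viewed, at most 14 in all, crops included, and the job is handed in when it is done.

```bash
mkdir -p pics
python3 - <<'E'
from workcell import r
import cv2,numpy as np
for n in ("top","side"):
    s=r.snapshot(n); np.savez(f"{n}0.npz",**s); cv2.imwrite(f"pics/{n}0.png",s["img"][...,::-1]); print(n,s["mtx"],s["extrinsics"])
print(r.read_state())
E
```

```text
top [[624.46248136   0.         324.76358553]
 [  0.         624.46248136 247.26562131]
 [  0.           0.           1.        ]] [[ 0.03125275 -0.99949962 -0.00487617 -0.00300892]
 [-0.97323222 -0.02931935 -0.22794608  0.53677146]
 [ 0.22768906  0.01186959 -0.97366155  1.32069268]
 [ 0.          0.          0.          1.        ]]
side [[528.17478579   0.         325.27824111]
 [  0.         528.17478579 246.63818799]
 [  0.           0.           1.        ]] [[ 0.85403403  0.52016432 -0.00741343 -0.46406462]
 [ 0.38845388 -0.6471339  -0.6559888  -0.16085134]
 [-0.34601945  0.55735698 -0.75473422  1.29085325]
 [ 0.          0.          0.          1.        ]]
{'time_s': 0.1, 'joints': array([ 1.04822307,  0.62921431,  0.03843881,  1.51824282, -0.02699849,
        0.99628305, -0.02000962]), 'joint_vel': array([ 0.00072273, -0.00113298,  0.00136057, -0.00406147, -0.00049285,
        0.00165711,  0.00030838]), 'effort': array([ 3.47877140e-03, -5.50798130e+01,  1.14807431e+00, -1.87117893e+01,
       -5.20473963e-02,  1.92102516e-02,  3.78956531e-05]), 'tool_pos': array([ 0.28647498, -0.58285559,  0.22367947]), 'tcp_rot': array([ 9.74033002e-01,  2.26404608e-01, -1.89987961e-04, -7.92484137e-04]), 'contact_force': array([ 0.48265106,  0.02518989, -0.21852755]), 'ft_torque': array([ 0.0487678 ,  0.00156273, -0.04508315]), 'finger_force': 0.0, 'finger_gap': 0.09434698755751458}
```

View pics/top0.png

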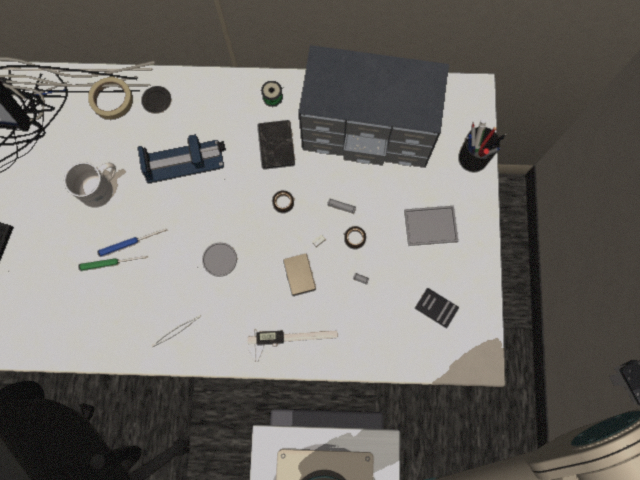

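View pics/side0.png

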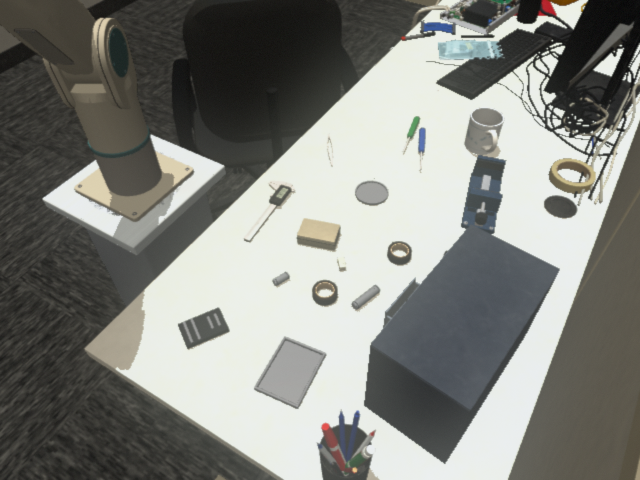

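The top view shows:
- **Tray and dish:** tray at (431,226), dish at (220,259).
- **Parts:** case at (299,274), rest at (437,308), long cell at (342,206), short cell at (361,279).
- **Tape-roll candidates:** rolls at (283,201) and (355,237), plus a dark disc at (157,99).

I'll measure these and enlarge the view.

```bash
cat > h.py <<'E'
import numpy as np,cv2
from scipy.spatial.transform import Rotation as R
def world(s,u,v,z=None):
    """pixel -> world, by depth, or by intersection with the plane z"""
    K,E=s["mtx"],s["extrinsics"]; Ri=E[:3,:3].T; c=-Ri@E[:3,3]
    d=Ri@np.linalg.inv(K)@[u,v,1.]
    if z is None: return c+d*s["depth"][int(round(v)),int(round(u))]
    return c+d*(z-c[2])/d[2]
E
python3 - <<'E'
from h import *
s=np.load("top0.npz"); np.set_printoptions(precision=4,suppress=True)
for n,u,v in [("tray",431,226),("dish",220,259),("case",299,274),("rest",437,308),("long",342,206),("short",361,279),("rollA L",274,201),("rollA R",292,202),("rollB L",346,237),("rollB R",364,238),("disc",157,99),("discL",143,99),("discR",170,99),("yellow L",92,97),("white",319,241),("table",400,340)]:
    print(n,world(s,u,v))
im=s["img"][180:330,200:470,::-1]
c=cv2.resize(im[:, :],None,fx=2.96,fy=2.96,interpolation=cv2.INTER_CUBIC); cv2.imwrite("pics/crop1.png",c)
a=s["img"][180:260,260:380,::-1];b=s["img"][70:130,80:200,::-1]
cv2.imwrite("pics/crop2.png",cv2.resize(np.vstack([a,b]),None,fx=4.2,fy=4.2,interpolation=cv2.INTER_CUBIC))
E
```

```text
tray [ 0.6068 -0.2303  0.0096]
dish [0.5151 0.2542 0.0043]
case [0.4809 0.0698 0.0294]
rest [ 0.4159 -0.2418  0.0127]
long [ 0.6457 -0.0229  0.0205]
short [ 0.4762 -0.0702  0.0154]
rollA L [0.6522 0.135  0.0234]
rollA R [0.653  0.0936 0.017 ]
rollB L [ 0.5722 -0.0339  0.0193]
rollB R [ 0.5714 -0.0753  0.0179]
disc [0.9117 0.4372 0.0016]
discL [ 0.9129  0.4731 -0.0028]
discR [ 0.2218 -0.0029  1.4082]
yellow L [0.9015 0.5881 0.0238]
white [0.5632 0.0278 0.0101]
table [ 0.3426 -0.1599  0.0071]
```

View pics/crop1.png

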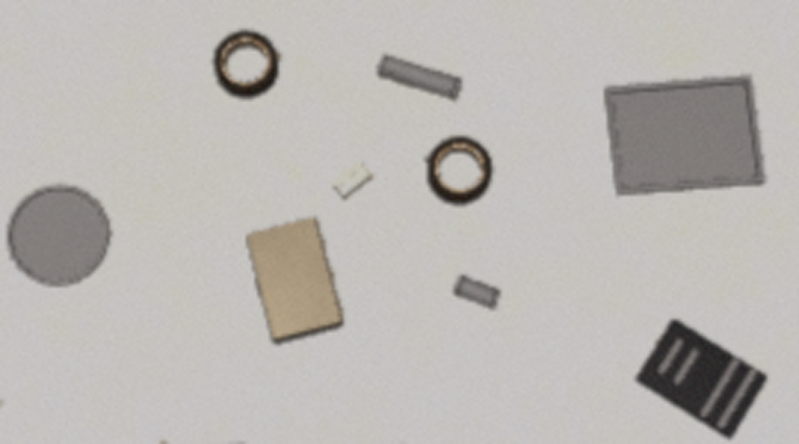

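View pics/crop2.png

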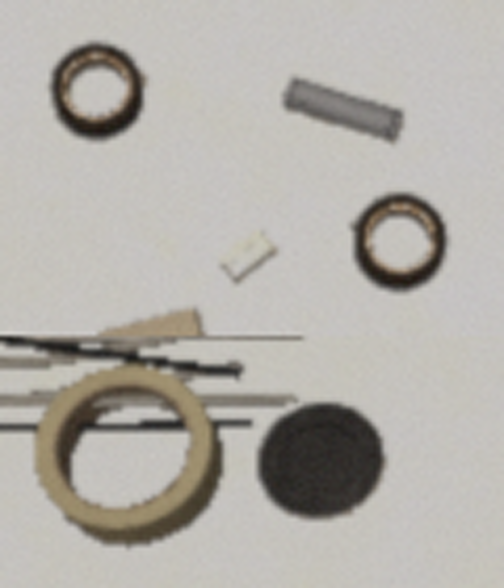

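Candidates for the tape roll:
- **Roll A (283,201):** at about (0.66, 0.115), range 0.67 m.
- **Roll B (355,237):** at about (0.575, -0.055), range 0.58 m.
- **Disc (157,99):** flat with no hole, so not a roll.
- **Ring (110,97):** large and yellow, so not it.

Roll A is the farthest look-alike, so it is the one meant, and the crop confirms it. Next I'll fit the outlines in both cameras.

```bash
cat >> h.py <<'E'
from scipy.optimize import minimize
def proj(s,P):
    K,E=s["mtx"],s["extrinsics"]; p=(P@E[:3,:3].T+E[:3,3])@K.T; return p[:,:2]/p[:,2:]
def box(a,b,h): return np.array([[i*a/2,j*b/2,k*h] for i in(-1,1) for j in(-1,1) for k in(0,1)])
t=np.linspace(0,2*np.pi,40)
def disc(d,h): return np.vstack([np.c_[d/2*np.cos(t),d/2*np.sin(t),0*t+k] for k in(0,h)])
def cell(d,l): return np.vstack([np.c_[d/2*np.cos(t),0*t+k,d/2+d/2*np.sin(t)] for k in(-l/2,l/2)])
MODEL=dict(kit_tray=box(.087,.116,.009),tape_dish=disc(.08,.007),bit_case=box(.057,.086,.028),cell_rest=box(.084,.056,.012),
  long_cell=cell(.018,.065),short_cell=cell(.016,.034),tape_roll=disc(.052,.019))
def place(P,q,z=0): 
    c,n=np.cos(q[2]),np.sin(q[2]); return np.c_[P[:,0]*c-P[:,1]*n+q[0],P[:,0]*n+P[:,1]*c+q[1],P[:,2]+z]
def fit(snaps,P,q0,z=0,th=22,win=.025):
    """fit x,y,yaw of a convex model's outline to what differs from the white table"""
    S=6; data=[]
    for s in snaps:
        p=proj(s,place(P,q0,z)); m=win*s["mtx"][0,0]; lo=np.floor(p.min(0)-m).astype(int).clip(0); hi=np.ceil(p.max(0)+m).astype(int)
        c=s["img"][lo[1]:hi[1],lo[0]:hi[0]].astype(float); bg=np.percentile(c.reshape(-1,3),85,axis=0)
        d=np.abs(c-bg).max(2).astype(np.float32); d=cv2.resize(d,None,fx=S,fy=S,interpolation=cv2.INTER_CUBIC)
        mask=cv2.morphologyEx((d>th).astype(np.uint8),cv2.MORPH_CLOSE,np.ones((3*S,3*S)))
        _,lab,st,ce=cv2.connectedComponentsWithStats(mask); 
        k=1+np.argmin(np.linalg.norm(ce[1:]-((p.mean(0)-lo)*S),axis=1)-.02*st[1:,4]**.5*S)
        o=np.zeros_like(mask); ct,_=cv2.findContours((lab==k).astype(np.uint8),cv2.RETR_EXTERNAL,cv2.CHAIN_APPROX_NONE); cv2.drawContours(o,ct,-1,1,-1)
        data.append((s,lo,o))
    def cost(q,full=False):
        cs=[]
        for s,lo,o in data:
            h=cv2.convexHull(((proj(s,place(P,q,z))-lo+.5)*S).astype(np.float32)); r=np.zeros_like(o)
            cv2.fillPoly(r,[np.round(h*16).astype(np.int32)],1,shift=4); cs.append(1-(r&o).sum()/(r|o).sum())
        return cs if full else sum(cs)
    q=np.array(q0,float)
    for k in (.01,.003): q=minimize(cost,q,method="Nelder-Mead",options=dict(initial_simplex=q+np.vstack([np.zeros(3),np.diag([k,k,k*25])]),xatol=1e-4,fatol=1e-4)).x
    return q,cost(q,True)
E
python3 - <<'E'
from h import *
T,Sd=[dict(np.load(f"{n}0.npz")) for n in("top","side")]
np.set_printoptions(precision=4,suppress=True)
G=dict(kit_tray=(.607,-.23,.04),tape_dish=(.515,.254,0),bit_case=(.481,.07,.2),cell_rest=(.416,-.242,-.6),long_cell=(.646,-.023,-.3),short_cell=(.476,-.07,-.35),tape_roll=(.66,.115,0))
G["long_cell"]=(.646,-.023,-.3);
for n,q0 in G.items():
    P=MODEL[n]
    for nm,ss in(("top",[T]),("side",[Sd]),("both",[T,Sd])): q,c=fit(ss,P,q0); print(n,nm,q,np.array(c))
# cabinet
ys,xs=np.mgrid[60:175:3,290:450:3]; W=np.array([world(T,u,v) for u,v in zip(xs.ravel(),ys.ravel())]); W=W[W[:,2]>.03]; print("cab",W.min(0),W.max(0))
f=W[(W[:,2]>.03)]; i=np.argsort(f[:,0])[:6]; print(f[i])
E
```

```text
kit_tray top [ 0.6102 -0.2304  0.1125] [0.0284]
kit_tray side [ 0.6108 -0.2307  0.1121] [0.0121]
kit_tray both [ 0.6107 -0.2306  0.1088] [0.0328 0.0128]
tape_dish top [0.515  0.2554 0.178 ] [0.0332]
tape_dish side [0.5155 0.2558 0.0323] [0.0343]
tape_dish both [0.5153 0.2558 0.0528] [0.0327 0.0354]
bit_case top [0.4825 0.0697 1.858 ] [0.0374]
bit_case side [ 0.4849  0.0693 -1.2814] [0.0266]
bit_case both [ 0.4838  0.0696 -1.28  ] [0.055  0.0381]
cell_rest top [ 0.4183 -0.2423  1.0246] [0.051]
cell_rest side [ 0.4188 -0.242   1.0343] [0.0378]
cell_rest both [ 0.4181 -0.2418  1.029 ] [0.05   0.0412]
long_cell top [ 0.6494 -0.0219 -0.2751] [0.1408]
long_cell side [ 0.6505 -0.0221 -0.2778] [0.2144]
long_cell both [ 0.6502 -0.0219 -0.3166] [0.1504 0.219 ]
short_cell top [ 0.4789 -0.0701 -0.3324] [0.1571]
short_cell side [ 0.4805 -0.0705 -0.2968] [0.2229]
short_cell both [ 0.4797 -0.0701 -0.3517] [0.1541 0.2251]
tape_roll top [0.6563 0.1157 0.1584] [0.0544]
tape_roll side [0.6567 0.1156 0.1862] [0.0569]
tape_roll both [0.6562 0.1159 0.1742] [0.0567 0.0595]
cab [ 0.2218 -0.2725  0.0304] [1.0173 0.0772 1.4082]
[[ 0.2218 -0.0029  1.4082]
 [ 0.2218 -0.0029  1.4082]
 [ 0.2218 -0.0029  1.4082]
 [ 0.2218 -0.0029  1.4082]
 [ 0.2218 -0.0029  1.4082]
 [ 0.2218 -0.0029  1.4082]]
```

```bash
cat >> h.py <<'E'
def q(psi): return (R.from_euler("z",psi)*R.from_euler("x",np.pi)).as_quat()
E
python3 - <<'E'
from h import *
from workcell import r
np.set_printoptions(precision=3,suppress=True)
T=dict(np.load("top0.npz"))
ys,xs=np.mgrid[40:180:2,290:460:2]; W=np.array([world(T,u,v) for u,v in zip(xs.ravel(),ys.ravel())]); W=W[(W[:,2]>.03)&(W[:,2]<.5)]
print("cab",np.percentile(W,[1,50,99],axis=0))
for z in(.03,.05,.1,.15): 
    f=W[(W[:,2]>z)]
    for y in(-.25,-.2,-.15,-.1,-.05,0,.05):
        g=f[abs(f[:,1]-y)<.02]
        if len(g): print(z,y,g[:,0].min().round(3),end="; ")
    print()
for nm,p,ps in[("case",(.4838,.0696,.03),.29),("tray",(.6107,-.2306,.033),.109+np.pi/2),("rest",(.4181,-.2418,.021),1.03),("long",(.65,-.022,.021),-.31),("roll",(.656,.116,.025),0),("short",(.48,-.07,.021),-.33)]:
    for k in(-1,0,1):
        j=r.ik(p,q(ps+k*np.pi)); print(nm,round(ps+k*np.pi,2),j if j is None else np.array(j))
E
```

```text
cab [[ 0.732 -0.271  0.036]
 [ 0.832 -0.084  0.203]
 [ 1.016  0.092  0.211]]
0.03 -0.25 0.864; 0.03 -0.2 0.748; 0.03 -0.15 0.748; 0.03 -0.1 0.727; 0.03 -0.05 0.726; 0.03 0 0.772; 0.03 0.05 0.77; 
0.05 -0.25 0.864; 0.05 -0.2 0.748; 0.05 -0.15 0.748; 0.05 -0.1 0.727; 0.05 -0.05 0.726; 0.05 0 0.772; 0.05 0.05 0.77; 
0.1 -0.25 0.864; 0.1 -0.2 0.748; 0.1 -0.15 0.748; 0.1 -0.1 0.727; 0.1 -0.05 0.732; 0.1 0 0.772; 0.1 0.05 0.77; 
0.15 -0.25 0.864; 0.15 -0.2 0.748; 0.15 -0.15 0.748; 0.15 -0.1 0.762; 0.15 -0.05 0.76; 0.15 0 0.772; 0.15 0.05 0.77; 
case -2.85 [ 0.163  0.794 -0.55   2.096  0.89   0.5    0.793]
case 0.29 [-0.257  0.737  0.085  2.108 -0.191  0.304 -1.293]
case 3.43 [ 0.163  0.794 -0.55   2.096  0.89   0.5    0.793]
tray -1.46 [ 0.035  0.932  0.502  1.651 -0.623  0.724 -2.188]
tray 1.68 [ 0.416  0.871 -0.167  1.639  0.212  0.649  0.247]
tray 4.82 [ 0.035  0.932  0.502  1.651 -0.623  0.724 -2.188]
rest -2.11 [ 0.164  0.808  0.462  2.132 -0.93   0.414 -2.3  ]
rest 1.03 [ 0.494  0.748 -0.042  2.123  0.105  0.273 -0.178]
rest 4.17 [ 0.164  0.808  0.462  2.132 -0.93   0.414 -2.3  ]
long -3.45 [ 0.268  0.929 -0.483  1.643  0.598  0.721  0.752]
long -0.31 [-0.139  0.896  0.222  1.656 -0.3    0.623 -1.633]
long 2.83 [ 0.268  0.929 -0.483  1.643  0.598  0.721  0.752]
roll -3.14 [ 0.127  0.974 -0.623  1.591  0.721  0.819  0.773]
roll 0.0 [-0.323  0.903  0.185  1.606 -0.24   0.655 -1.587]
roll 3.14 [ 0.127  0.974 -0.623  1.591  0.721  0.819  0.773]
short -3.47 [ 0.331  0.773 -0.364  2.111  0.73   0.382  0.613]
short -0.33 [-0.001  0.756  0.131  2.121 -0.325  0.284 -1.493]
short 2.81 [ 0.331  0.773 -0.364  2.111  0.73   0.382  0.613]
```

```bash
cat >> h.py <<'E'
from workcell import r
TR=np.array([.6107,-.2306,.1088])
def pick(x,y,psi,z,force=25,hz=.14):
    r.move_pose([x,y,hz],q(psi)); r.move_l([x,y,z],.15); r.close_gripper(force)
    st=r.read_state(); print("grip gap",st["finger_gap"].round(4),"F",round(float(st["finger_force"]),1))
    r.move_l([x,y,hz],.2); st=r.read_state(); print("lifted gap",st["finger_gap"].round(4),"t",round(st["time_s"],1))
def put(x,y,psi,z,hz=.14,release=True):
    """down to 8 mm above z, then slowly until touch"""
    r.move_pose([x,y,hz],q(psi)); r.move_l([x,y,z+.008],.15); r.hold(.2)
    g=r.move_l([x,y,z-.003],.02,guard=3); st=r.read_state(); print("touch",g,st["tool_pos"].round(4),"want z",round(z,4),"gap",st["finger_gap"].round(4))
    if release: r.open(); r.move_l([x,y,hz],.2); print("t",round(r.read_state()["time_s"],1))
def shot(n,f,box=None):
    s=r.snapshot(n); np.savez(f"{f}.npz",**s); im=s["img"][...,::-1]
    if box: a,b,c,d=box; k=min(800/(c-a),600/(d-b)); im=cv2.resize(im[b:d,a:c],None,fx=k*.999,fy=k*.999,interpolation=cv2.INTER_CUBIC)
    cv2.imwrite(f"pics/{f}.png",im); return s
E
python3 - <<'E'
from h import *
pick(.4838,.0696,.29,.030)
put(TR[0],TR[1],TR[2]+np.pi/2,.033)
# rest: pick and look
r.move_pose([.4181,-.2418,.14],q(1.03))
s=shot("top","top1",(330,150,530,330))
E
```

```text
Traceback (most recent call last):
  File "h.py", line 46, in pick
    st=r.read_state(); print("grip gap",st["finger_gap"].round(4),"F",round(float(st["finger_force"]),1))
                                        ^^^^^^^^^^^^^^^^^^^^^^
AttributeError: 'float' object has no attribute 'round'
```

```bash
sed -i 's/st\["finger_gap"\].round(4)/round(float(st["finger_gap"]),4)/g' h.py
python3 - <<'E'
from h import *
st=r.read_state(); print(st["finger_gap"],st["finger_force"],st["time_s"])
r.move_l([.4838,.0696,.14],.2); print(r.read_state()["finger_gap"])
put(TR[0],TR[1],TR[2]+np.pi/2,.033)
r.move_pose([.4181,-.2418,.14],q(1.03))
s=shot("top","top1",(330,150,530,300)); s=shot("side","side1",(170,290,370,440))
E
```

```text
0.0545988614013991 25.00048667192459 4.1167
0.05478722232952759
touch True [ 0.6108 -0.2307  0.033 ] want z 0.033 gap 0.0549
t 9.1
```

View pics/top1.png

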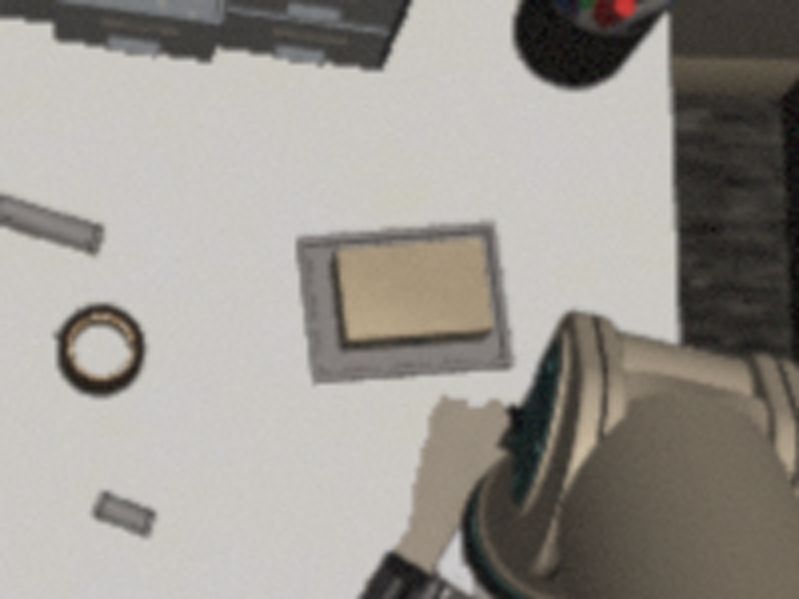

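View pics/side1.png

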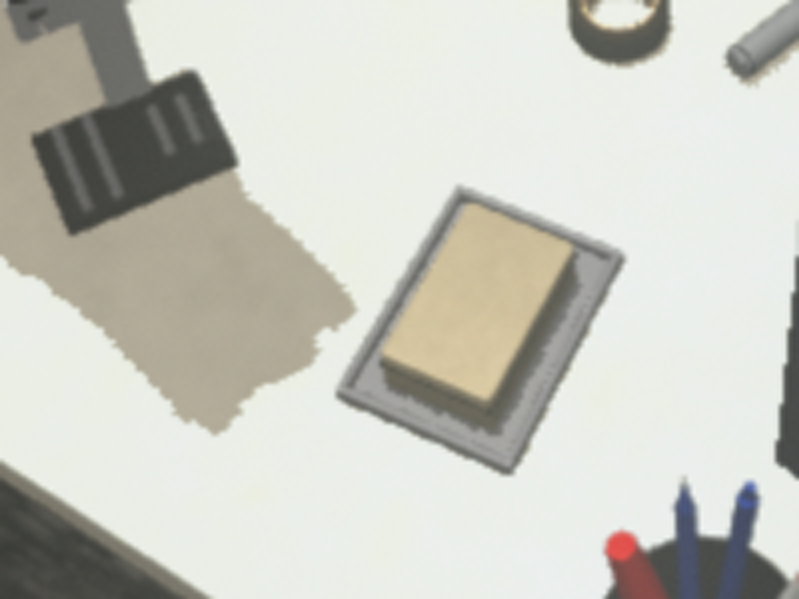

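The case lies flat inside the tray with walls clear, a little toward -y (top crop: case at 340–490, tray at 305–505). I'll measure it by colour at its top height (0.031 m).

Run:
```python
from h import *
for n,b in(("top1",(330,150,530,300)),("side1",(170,290,370,440))):
    s=dict(np.load(n+".npz")); img=s["img"].astype(int)
    sat=img[...,0]-img[...,2]; m=((sat>22)&(img[...,0]>140)).astype(np.uint8)
    c=proj(s,np.array([[.611,-.231,.031]]))[0]; _,lab,st,_=cv2.connectedComponentsWithStats(m); k=lab[int(c[1]),int(c[0])]
    ys,xs=np.nonzero(lab==k); W=np.array([world(s,u,v,.031)[:2] for u,v in zip(xs,ys)])
    (cx,cy),wh,a=cv2.minAreaRect((W*1000).astype(np.float32)); print(n,len(xs),W.mean(0).round(4),cx,cy,wh,a, [world(s,u,v)[2].round(3) for u,v in zip(xs[::200],ys[::200])])
```

```text
top1 814 [ 0.611  -0.2323] 611.229736328125 -232.3387451171875 (53.4437255859375, 82.87821197509766) 6.250155448913574 [np.float64(0.007), np.float64(0.03), np.float64(0.033), np.float64(0.032), np.float64(0.032)]
side1 1337 [ 0.6115 -0.2332] 611.0973510742188 -232.10287475585938 (54.429412841796875, 84.3913345336914) 6.219587326049805 [np.float64(0.007), np.float64(0.033), np.float64(0.03), np.float64(0.034), np.float64(0.031), np.float64(0.033), np.float64(0.03)]
```

Run:
```python
from h import *
pick(.4185,-.242,1.03,.0215)
put(.611,-.2325,.109+np.pi/2,.0525)
r.move_pose([.52,0,.2],q(-.31))
shot("top","top2",(330,150,530,300)); shot("side","side2",(170,290,370,440))
```

```text
grip gap 0.0555 F 25.0
lifted gap 0.0554 t 12.6
touch True [ 0.6111 -0.2326  0.0525] want z 0.0525 gap 0.0556
t 16.1
```

View pics/side2.png

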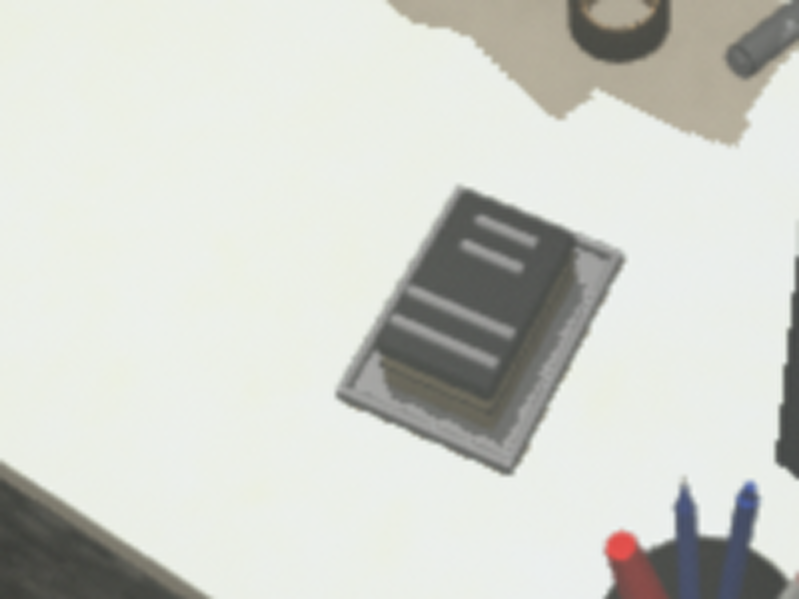

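View pics/top2.png

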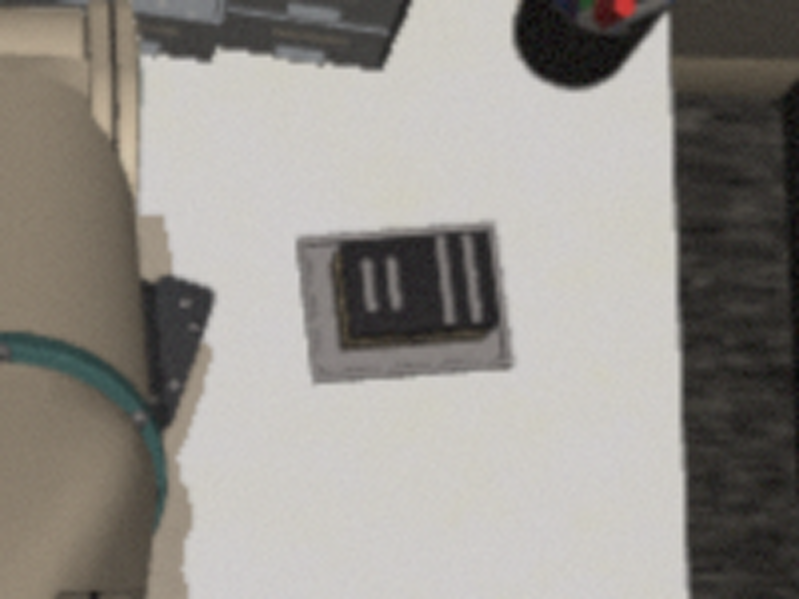

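The rest sits squarely on the case. Rib centres in the crops are:
- **Top:** long (446,279) and (472,279), short (368,284) and (395,284).
- **Side:** long (460,312) and (444,342), short (507,230) and (491,256).

Next I'll convert these to positions and refine the cells.

Run:
```python
from h import *
k=4*.999
for n,o,L,S in(("top2",(330,150),[(446,279),(472,279)],[(368,284),(395,284)]),("side2",(170,290),[(460,312),(444,342)],[(507,230),(491,256)])):
    s=dict(np.load(n+".npz")); f=lambda l:np.mean([world(s,o[0]+(u+.5)/k-.5,o[1]+(v+.5)/k-.5,.0455)[:2] for u,v in l],0)
    a,b=f(L),f(S); d=a-b; print(n,"long",a.round(4),"short",b.round(4),"mid",((a+b)/2).round(4),"dist",np.hypot(*d).round(4),"yaw",np.arctan2(d[1],d[0]).round(3))
    img=s["img"]; m=(img.max(2)<85).astype(np.uint8); m=cv2.morphologyEx(m,cv2.MORPH_CLOSE,np.ones((9,9)))
    c=proj(s,np.array([[.611,-.2325,.043]]))[0]; _,lab,_,_=cv2.connectedComponentsWithStats(m); ys,xs=np.nonzero(lab==lab[int(c[1]),int(c[0])])
    W=np.array([world(s,u,v,.043)[:2] for u,v in zip(xs,ys)],np.float32)*1000; print(len(W),cv2.minAreaRect(W))
for n in("long_cell","short_cell"):
    T=dict(np.load("top0.npz")); Sd=dict(np.load("side0.npz"))
    q0=(.65,-.022,-.31) if n[0]=="l" else (.48,-.07,-.33)
    for th in(35,50):
        for ss in([T],[Sd]): print(n,th,fit(ss,MODEL[n],q0,th=th))
```

```text
top2 long [ 0.6132 -0.2551] short [ 0.609  -0.2113] mid [ 0.6111 -0.2332] dist 0.0441 yaw -1.474
1072 ((607.1679077148438, -230.44891357421875), (63.36422348022461, 91.09666442871094), 6.247030258178711)
side2 long [ 0.6142 -0.2552] short [ 0.609 -0.211] mid [ 0.6116 -0.2331] dist 0.0446 yaw -1.453
180773 ((260.18157958984375, 258.3719482421875), (2093.29541015625, 1594.8779296875), 30.38910675048828)
long_cell 35 (array([ 0.64983558, -0.02175397, -0.28778474]), [np.float64(0.06935557586837293)])
long_cell 35 (array([ 0.65114937, -0.02269627, -0.25294992]), [np.float64(0.17516496700659867)])
long_cell 50 (array([ 0.64948171, -0.02184372, -0.28487115]), [np.float64(0.03845684287632767)])
long_cell 50 (array([ 0.65094534, -0.02248978, -0.25826674]), [np.float64(0.1324888463989803)])
short_cell 35 (array([ 0.47891751, -0.07033409, -0.32891192]), [np.float64(0.07856810785681079)])
short_cell 35 (array([ 0.48027088, -0.07094099, -0.36025103]), [np.float64(0.1732031375060029)])
short_cell 50 (array([ 0.47927777, -0.07002365, -0.33885113]), [np.float64(0.04964717741935487)])
short_cell 50 (array([ 0.48080845, -0.07106905, -0.31457175]), [np.float64(0.12932511133949987)])
```

Run:
```python
from h import *
pick(.6497,-.0220,-.285,.0215,15)
if r.read_state()["finger_gap"]>.055: put(.6137,-.2551,1.68,.0649)
r.move_pose([.479,-.07,.14],q(-.335))
shot("side","side3",(170,290,370,440))
```

```text
grip gap 0.0647 F 15.0
lifted gap 0.0644 t 20.8
touch True [ 0.6138 -0.255   0.0658] want z 0.0649 gap 0.065
t 24.8
```

View pics/side3.png

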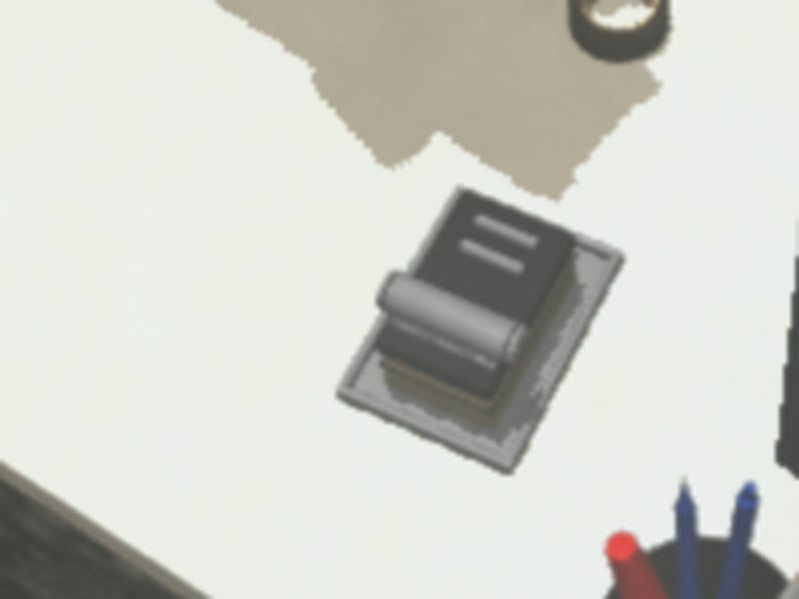

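The long cell lies in its ribs (crop, axis from (395,290) to (512,342)). Next is the short cell, then the tape roll.

Run:
```python
from h import *
pick(.4792,-.0702,-.335,.0215,12)
if r.read_state()["finger_gap"]>.028: put(.609,-.2112,1.68,.065)
pick(.6563,.1157,0,.026,15)
if r.read_state()["finger_gap"]>.045: put(.5153,.2557,0,.029)
r.move_pose([.42,.0,.25],q(0))
shot("side","side4",(170,290,370,440)); s=shot("top","top4",(330,150,530,300))
T=shot("side","side4b",(300,130,460,250))
```

```text
grip gap 0.0336 F 12.0
lifted gap 0.0339 t 29.4
touch True [ 0.609  -0.2108  0.0651] want z 0.065 gap 0.0337
t 33.8
grip gap 0.0503 F 15.0
lifted gap 0.0505 t 37.7
touch True [0.5154 0.2558 0.0286] want z 0.029 gap 0.0503
t 41.6
```

View pics/side4.png

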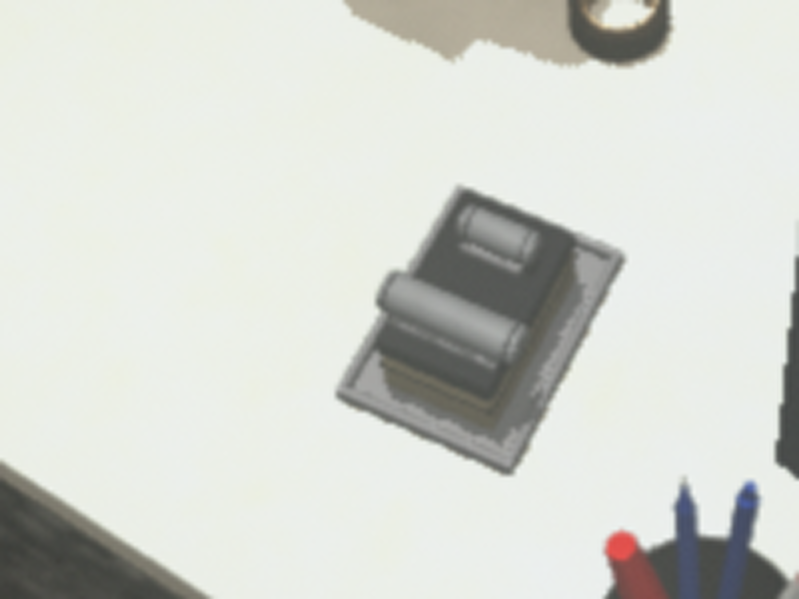

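View pics/top4.png

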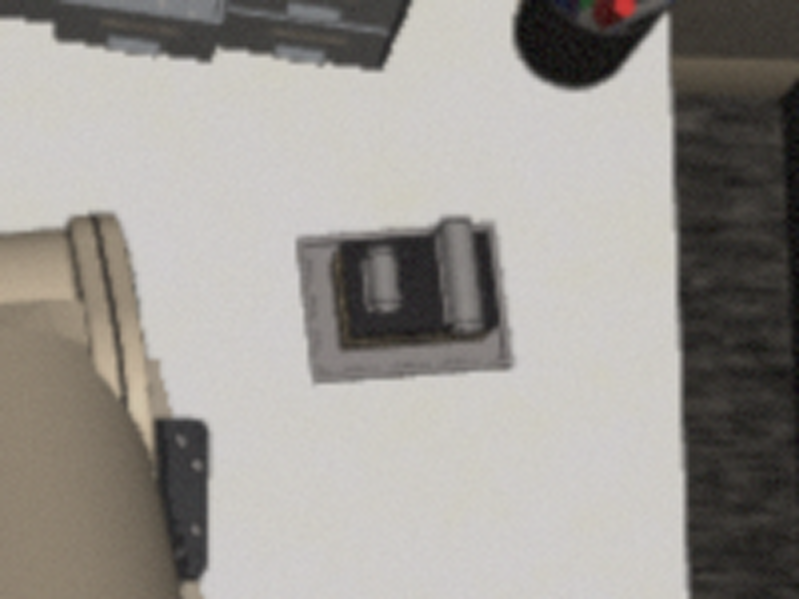

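View pics/side4b.png

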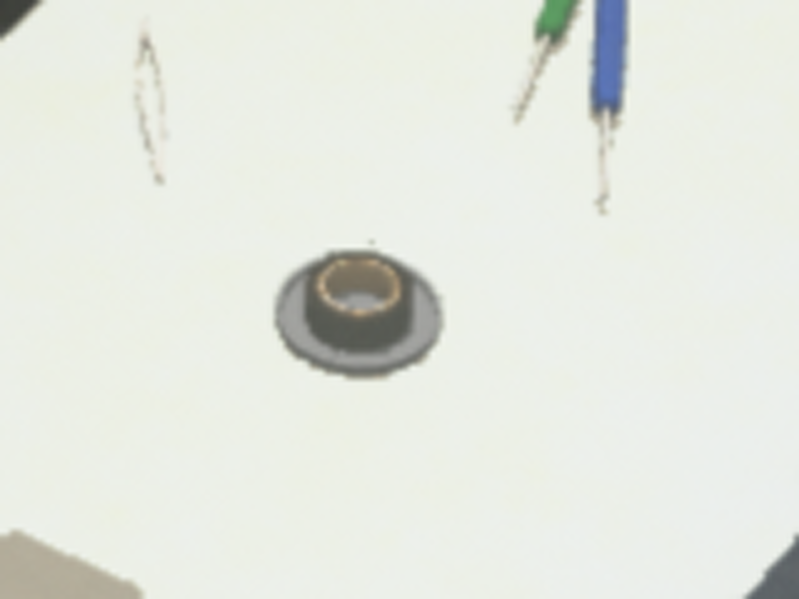

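All parts are in place and the roll is flat in the dish. One last check: do the seated-cell models project where the cells appear? Seen in the top crop: short centre (381,280), long centre (460,275). In the side crop: short (498,234), long (452,317).

Run:
```python
from h import *
for n,o in(("top4",(330,150)),("side4",(170,290))):
    s=dict(np.load(n+".npz"))
    for nm,xy,zz,d,l in(("short",(.609,-.2112),.0515,.016,.034),("long",(.6137,-.2551),.0524,.018,.065)):
        p=proj(s,place(cell(d,l),(*xy,-1.462),zz-d/2)); p=((p-o+.5)*3.996-.5); h=(p.min(0)+p.max(0))/2; print(n,nm,h.round(0),p.min(0).round(),p.max(0).round())
```

```text
top4 short [383. 281.] [365. 248.] [401. 314.]
top4 long [461. 275.] [438. 215.] [484. 335.]
side4 short [498. 237.] [455. 205.] [541. 268.]
side4 long [450. 319.] [373. 270.] [528. 368.]
```

The projections match to within about 3 crop pixels (about 1.5 mm), so both cells are seated and centred.

```bash
python3 -c "
from workcell import r
r.hold(.5); print(r.hand_in())"
```

```text
the job is handed in; nothing more can be done
None
```

The repair kit is assembled in the tray in the order asked, the tape roll lies flat in the dish, and the job is handed in at about 45 s of the 120 s allowed; no verdict was returned.

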